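# Hold the media box lid at its mark

## Robot

A 6-joint arm with a two-finger parallel gripper is mounted at the origin on the work surface. World frame = base frame: x ahead of the robot, y to its left, z up, the work surface at z = 0. Lengths are in mm, angles in rad, forces in N, time in s.
With the tool pointing down it reaches from about 350 to 875 mm from the base axis. Payload 4.2 kg.
Tool frame: the origin (TCP) lies midway between the tips of the shut fingers; the grasp point (between the pads) lies 19 mm behind it (arm.grasp_offset is the distance from the TCP to the grasp point, in mm); z points along the fingers, y is the line along which they close (so a half turn about z gives the same grasp; the last joint's range is limited). The gripper opens to 85 mm and grips with 20 to 120 N. Pads are 22 mm wide; open, the fingers measure 114 mm over their backs; the gripper's body (76 mm by 85 mm) begins 54 mm behind the grasp point. The pads swing forward as they close: fully open they stand 13 mm farther back than shut.
Start: joints at [-0.915, 0.385, 0.008, 0, -1.194, -0.259], TCP at [241.556, -576.411, 231.312] pointing down, gripper open.
Joint ranges: [-3.14, 3.14], [-1.21, 2.06], [-1.07, 1.41], [-3.16, 2.05], [-2.99, -0.16], [-3.1, 3.1]. Speed limits (rad/s): [2.79, 2.79, 3.14, 3.14, 3.14, 3.14].

## Interface

Orientations are given as a unit quaternion [x, y, z, w].
In Python, from bench import arm gives the robot as it stands. The module is installed in compiled form; this text tells all that it offers.
- The arm moves only by the tool servo_tool, never from a script. Its argument "increments" is a list of rows, each a list of 7 numbers: the opening, from 0 (shut) to 1 (fully open), then the shift along the tool's x, y, z in m, then the turn, a rotation vector about the tool's x, y, z in degrees. In form: [[grip, x, y, z, ax, ay, az], ...]. A call has 1 to 12 rows; each row is the pose to reach, as a shift and turn from the pose commanded when the call began, along the tool's axes at that moment; what a row does not reach only later rows make up. A row lasts 1/8 s, in which the tool goes at most 62.5 mm and 10.7 degrees, less where a joint would pass 70% of its speed; a pose out of reach is approached as far as the arm can. A call with a gripper value outside its range is refused whole. The fingers move at their own pace and stop on an object; the grip force is fixed at half the most. Time passes only in rows, so rows that repeat a pose let the fingers close. It gives the time, the measured TCP pose, the force, the opening and the grip force at its end, in the units of the state.
- arm.read_state(): the state, without advancing time (a new reading comes with each control period).
- arm.get_image(name): name is "scene" or "top" or "wrist"; returns a dict with "color" (400x640x3 uint8, red, green, blue), "fx", "fy", "cx", "cy" (pixels), "rvec" (rotation vector, rad) and "tvec" (3), from world to camera coordinates, as OpenCV has them; the wrist camera has in their place "hand_eye" (4x4, takes a point from camera to tool coordinates, whose origin is the TCP and whose axes are the flange's). Camera axes: x right, y down, z forward; pixel columns grow to the right and rows downward; lengths in mm; the calibration is good to about 2 mm. A picture is of the moment at which its call begins: read the wrist's pose just before it. There is no depth.
- arm.job_done(): hands the job in; it is judged then, once.
Trained networks look in the newest picture that a camera, given by its name, has taken for a name from the list of things; names that differ only in an ending like _2 or _b are one class to them, and where a whole thing is asked for, a point or a joint stands for the part that bears it (a point fixed in the world has none). Each returns a list of dicts, best first, with "p" (0 to 1); they miss things now and then, are a little off and sometimes report something else, mostly with a low value. They report only what shows in the picture. A call takes as long as a camera call. They do not tell look-alikes from the thing itself.
- arm.look_for(camera, thing): "box" ([centre column, centre row, width, height] in pixels, round what is visible of it).
- arm.spot_point(camera, thing): "centre" ([column, row] in pixels: a listed point, or the origin of a listed thing).
The state is a dict: "clock": time; "joints": joint angles; "joint_vel": joint speeds; "joint_efforts": joint torques, N m; "position": TCP position; "ee_rot": TCP orientation; "contact_force": force on the tool from outside, world axes, zero at the start; "wrist_torque": the same for the moment, N m; "gripper_width": finger opening in mm; "grasp_force": force on a finger pad.
Only numpy, scipy, OpenCV 4.12 (cv2) and the standard library are available. Lean on these libraries where they do the work, as an engineer would, in place of code of your own. Each camera call takes 0.05 s, during which the arm holds its last target. There are 200 camera calls.

## Task

The lid of the light-oak media box has to be held open at its mark so that the thumbscrew of its quadrant stay can be tightened. First lift the leaf-shaped vase off the lid and stand it upright in the middle of the round wooden coaster, setting it down rather than dropping it. Then raise the lid, which has a bar handle on top, until the thumbscrew on its edge lines up with the index clip on the steel quadrant, and finish with the fingers still holding the lid steady there, leaving the clip, the coaster and everything else on the console where they are.

Things in the scene. Friction and masses are not known exactly. Their poses are not given: they have to be found in the camera images.
- leaf_vase: White ceramic vase shaped like a flat leaf, veined faces, slanted mouth; starts standing on the lid. 148 mm tall, 36 mm thick (its x axis, constant from 30 to 105 mm height), up to 89 mm wide (its y axis; 71 mm at 105 mm height); foot 30 x 46 mm; about 0.3 kg. Origin: centre of its underside, z up. Grips well across its thickness 95 to 105 mm above its foot.
- coaster: Round wooden coaster, 100 mm in diameter and 9 mm thick, lying loose on the console top on one side or the other of the media box. Origin at the centre of its underside, z up.
- media_box: Fixed light-oak box, 200 mm deep (its x, pointing away from the robot to the handle side), 280 wide (y), 100 high; origin: centre of underside. Lid hinges along its robot-side top edge. On its -y side (the robot's right) a 3 mm slotted, graduated steel quadrant: an arc of 109 to 131 mm radius about the hinge line, rising beside the lid to about 225 mm above the console top.
- lid: Lift-up lid: light-oak board 204 x 280 x 12 mm, bar handle on top, about 0.5 kg. Origin on the hinge line, mid-width, at the underside of the board; x runs to the free edge, y along the hinge line, z out of its top. It swings freely and falls shut when let go. Closed, its top is 112 mm above the console top.
- lid_hinge (a joint): Opening angle of the lid in rad: 0 closed and level, grows as the free edge rises and swings back towards the robot; stop at 1.35. It turns about the negative y axis of the media box, through the hinge line.
- index_clip (a joint): Angle of the index clip on the quadrant in rad, measured about the hinge line so that the lid is at the mark when lid_hinge equals it; drawn between 0.5 and 0.9. The clip is stiff and is not to be moved.
- lid_handle (a point): Middle of the bar handle: round steel bar, 10 mm diameter, 130 mm long, parallel to the hinge line (y of the lid), on two 8 mm posts 104 mm apart. In the lid's frame it lies 166 mm out (x) from the hinge line and 46 mm above it (z); the bar's axis is 34 mm above the board's top, 38 mm in from its free edge.
- lid_screw (a point): Centre of the thumbscrew, a dark knurled knob of 20 mm diameter on the lid's right-hand (-y) edge, running in the slot of the quadrant, 120 mm out from the hinge line (x of the lid), 150 mm to the right (-y) of the middle, 6 mm above the hinge line.
- index_mark (a point): The marked point in the quadrant's slot where the centre of the thumbscrew must come. The index clip, a 14 x 12 x 10 mm black rider with a pointer and a white line, sits on the quadrant's outer edge directly outward of this point, its middle about 20 mm farther from the hinge line.
- hinge_line (a point): Middle of the hinge line: rear (robot-side) top edge of the media box, 100 mm above the console top. Its axes are those of the media box.
- box_large: Bystander: the outermost of three nested open grey plastic stacking boxes, 110 x 110 x 60 mm. Origin at the centre of its underside.
- box_medium: Bystander: middle stacking box, 90 x 90 x 67 mm, standing in the large one (top 70 mm above the console top).
- box_small: Bystander: inner stacking box, 70 x 70 x 74 mm, standing in the medium one (top 80 mm above the console top).
- speaker: Bystander: upright silver aluminium speaker, 84 mm in diameter, 150 mm tall. Origin at the centre of its underside.
- fan_remote: Bystander: flat plastic fan remote 42 x 145 x 16 mm, lying beyond the media box. Origin at the centre of its underside.
- tissue_box: Bystander: cardboard tissue box 220 x 115 x 75 mm. Origin at the centre of its underside.
- succulent: Bystander: small potted succulent, pot 72 mm in diameter, 62 mm tall, about 100 mm with its leaves. Origin at the centre of its underside.
Things that resemble listed ones, but are neither listed nor needed, are in the scene too. Of the things shaped like the leaf_vase, the white one is meant.

How it is judged:
By the outcome, as a careful person would: the job done as asked, in the order asked, and still so for the second after the job is handed in, while the arm keeps its last pose, push and grip.
It also fails if it takes over 61 s, if anything falls off the work surface, if the arm or the gripper's body presses on something with over 40 N, if the wrist force passes 120 N, or if a joint passes its speed limit or range.

## Working session

There is one attempt and no reset: what is moved stays moved. The work goes in short steps, Python scripts to look and compute and a tool call to move; the robot and the scene stay as the last step left them, time stands still between calls to the robot, and variables do not carry over. Pictures are saved under pics/ and viewed, at most 10 in all, crops included, and the job is handed in when it is done.

Besides the shell and the picture viewer there is one more tool, called as name(argument=value, ...) on one line, values as JSON. servo_tool: Moves the arm, as the interface text tells. Its arguments: {"type":"object","properties":{"increments":{"type":"array","items":{"type":"array","items":{"type":"number"}}}},"required":["increments"]}

```bash
mkdir -p pics
cat > h.py <<'E'
import numpy as np, cv2
from scipy.spatial.transform import Rotation as R
from bench import arm
def cam(name):
    s=arm.read_state(); im=arm.get_image(name)
    K=np.array([[im['fx'],0,im['cx']],[0,im['fy'],im['cy']],[0,0,1]])
    if name=='wrist':
        T=np.eye(4);T[:3,:3]=R.from_quat(s['ee_rot']).as_matrix();T[:3,3]=s['position']
        M=np.linalg.inv(T@np.array(im['hand_eye']))
    else:
        M=np.eye(4);M[:3,:3]=cv2.Rodrigues(np.array(im['rvec'],float))[0];M[:3,3]=np.ravel(im['tvec'])
    return im['color'],K,M
def ray(K,M,uv):
    d=M[:3,:3].T@np.linalg.solve(K,[uv[0],uv[1],1]); return -M[:3,:3].T@M[:3,3],d
def onz(K,M,uv,z):
    o,d=ray(K,M,uv); return o+d*(z-o[2])/d[2]
def proj(K,M,P):
    p=(M[:3,:3]@np.atleast_2d(P).T).T+M[:3,3]; p=p@K.T; return p[:,:2]/p[:,2:]
def tri(L):
    A=0;b=0
    for o,d in L:
        d=d/np.linalg.norm(d);Q=np.eye(3)-np.outer(d,d);A=A+Q;b=b+Q@o
    return np.linalg.solve(A,b)
def save(n,c): cv2.imwrite('pics/'+n,c[:,:,::-1])
E
python3 - <<'E'
from h import *
np.set_printoptions(precision=1,suppress=True)
zs=dict(leaf_vase=112,coaster=0,media_box=0,lid=100,lid_handle=146,lid_screw=106,index_mark=None,hinge_line=100,speaker=0,fan_remote=0,tissue_box=0,succulent=0,box_large=0)
pt={}
for n in('scene','top'):
    c,K,M=cam(n);save(n+'.png',c)
    for t,z in zs.items():
        for r in arm.spot_point(n,t)[:3]:
            if r['p']<.2: continue
            print(n,t,round(r['p'],2),np.array(r['centre']),onz(K,M,r['centre'],z) if z is not None else ray(K,M,r['centre']))
print(arm.read_state()['ee_rot'],arm.grasp_offset)
E
```

```text
scene leaf_vase 0.77 [396.5 218.9] [412.  194.8 112. ]
scene leaf_vase 0.74 [333.6 192.6] [525.6 -15.4 112. ]
scene leaf_vase 0.58 [266.2 223.1] [787.5  18.1 112. ]
scene coaster 0.48 [298.4 165.1] [ 498.9 -354.4    0. ]
scene media_box 0.68 [327.2 217.4] [545.2 -23.4   0. ]
scene lid 0.89 [352.7 185. ] [438.8 -33.6 100. ]
scene lid_handle 0.96 [308.3 190.3] [614.4 -29.  146. ]
scene lid_handle 0.23 [350.1 184.6] [476.6   9.5 146. ]
scene lid_screw 0.94 [302.7 174.8] [ 571.1 -161.6  106. ]
scene hinge_line 0.9 [352.2 182.7] [433.7 -45.7 100. ]
scene speaker 0.97 [449.6 312.7] [426.4 505.4   0. ]
scene speaker 0.71 [387.3 284.8] [528.2 333.4   0. ]
scene fan_remote 0.88 [283.  259.4] [767.1  87.2   0. ]
scene tissue_box 0.67 [307.5 138.4] [ 378.4 -513.3    0. ]
scene succulent 0.62 [337.5 294.5] [681.5 294.4   0. ]
scene succulent 0.52 [449.6 315.4] [432.5 512.9   0. ]
scene box_large 0.82 [389.3 287.5] [528.7 345.1   0. ]
scene box_large 0.44 [391.2 286.1] [520.5 343.3   0. ]
top leaf_vase 0.73 [298.5 252.8] [341.3  95.5 112. ]
top leaf_vase 0.53 [328.1 208.5] [513.8 -20.4 112. ]
top
[... 238 characters left out ...]
1] [771.8 102.3   0. ]
top media_box 0.27 [237.2 204.6] [548.4 364.2   0. ]
top lid 0.77 [330.8 223.4] [456.  -30.7 100. ]
top lid_handle 0.76 [328.5 179.3] [623.9 -22.6 146. ]
top lid_handle 0.22 [301.  152.8] [731.3  85.  146. ]
top lid_screw 0.67 [370.4 195.2] [ 566.9 -188.7  106. ]
top hinge_line 0.6 [330.9 230.6] [427.6 -30.8 100. ]
top speaker 0.76 [205.3 234.8] [421.3 494.5   0. ]
top fan_remote 0.75 [300.6 152.6] [774.   96.2   0. ]
top fan_remote 0.6 [254.2 174.2] [679.8 295.    0. ]
top tissue_box 0.9 [446.2 248.7] [ 358.  -509.6    0. ]
top succulent 0.53 [253.4 171.3] [692.6 298.7   0. ]
top box_large 0.68 [240.6 207.4] [536.4 349.5   0. ]
[-0.2  1.  -0.   0. ] 18.700000000000003
```

Run:
```python
import cv2
a=cv2.imread('pics/scene.png');b=cv2.imread('pics/top.png')
cv2.imwrite('pics/s2.png',cv2.resize(a[110:340,240:480],None,fx=2.6,fy=2.6,interpolation=cv2.INTER_CUBIC)[:600])
cv2.imwrite('pics/t2.png',cv2.resize(b[120:290,180:470],None,fx=2.7,fy=2.7,interpolation=cv2.INTER_CUBIC))
```

```text
(no output)
```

View pics/s2.png

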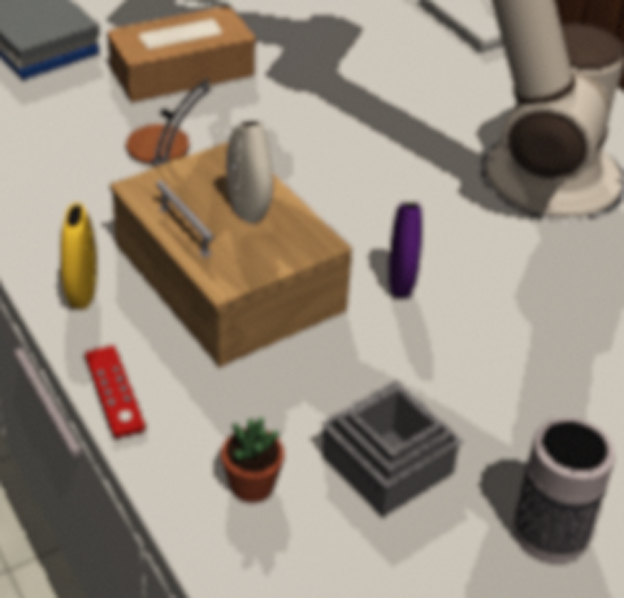

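View pics/t2.png

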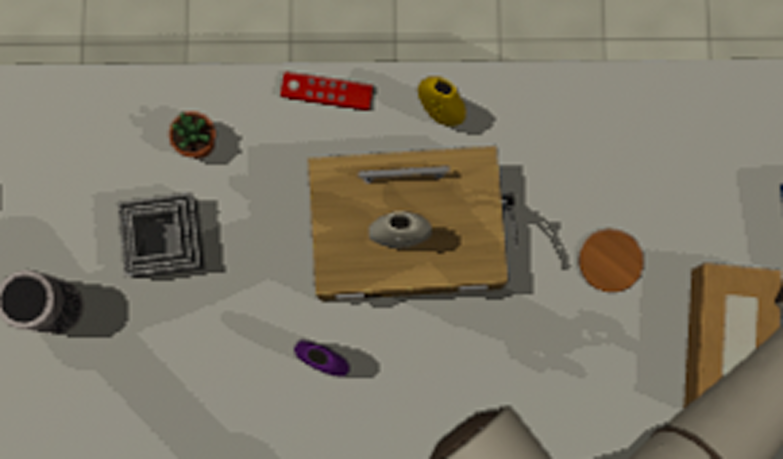

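The white vase on the lid is at scene (333,192) and top (328,208). The purple one, at scene (396,219), stands on the console nearer the robot, and the yellow one, at (266,223), stands beyond the box. The task says white, so it is the one on the lid, and the crop confirms this. The coaster is at top (405,215). The dark clip is on the quadrant at about scene (304,154).

```bash
cat >> h.py <<'E'
np.set_printoptions(precision=3,suppress=True)
def inc(p,yaw_y=None,Rw=None):
    """shift (m) and rotvec (deg) in tool axes to TCP p and orientation Rw"""
    s=arm.read_state();R0=R.from_quat(s['ee_rot']);d=R0.inv().apply(np.array(p)-s['position'])/1000
    rv=np.degrees((R0.inv()*Rw).as_rotvec()) if Rw is not None else np.zeros(3)
    return d,rv
def down(a):
    """tool down, tool y axis at world azimuth a (rad)"""
    y=np.array([np.cos(a),np.sin(a),0]);z=np.array([0,0,-1.]);return R.from_matrix(np.c_[np.cross(y,z),y,z])
E
python3 - <<'E'
from h import *
c,K,M=cam('top')
P=np.array([onz(K,M,u,112) for u in [(294.1,178.9),(364.1,174.8),(297.4,230),(368.1,226.3)]])
print(P, P.mean(0), np.linalg.norm(P[0]-P[1]),np.linalg.norm(P[0]-P[2]))
yaw=[np.arctan2(*(a-b)[[1,0]]) for a,b in((P[0],P[2]),(P[1],P[3]))]; print(np.degrees(yaw), np.degrees([np.arctan2(-(a-b)[0],(a-b)[1]) for a,b in((P[0],P[1]),(P[2],P[3]))]))
im=arm.get_image('wrist');print(np.array(im['hand_eye']),im['fx'],im['cx'],im['cy'])
for p,a in(((440,-40,430),0),((440,-40,430),np.pi)): print(inc(p,Rw=down(a)))
E
```

```text
[[ 633.769  114.379  112.   ]
 [ 648.566 -164.879  112.   ]
 [ 429.701  100.176  112.   ]
 [ 442.593 -176.167  112.   ]] [538.657 -31.623 112.   ] 279.64997190525537 204.56096284182837
[3.981 3.137] [3.033 2.671]
[[  -0.001   -0.963   -0.27    68.564]
 [   1.      -0.001   -0.       0.153]
 [  -0.      -0.27     0.963 -143.755]
 [   0.       0.       0.       1.   ]] 350.81898622765954 322.45143030932684 205.94395783596897
(array([-0.39 ,  0.418, -0.199]), array([  0.   ,  -0.003, 112.734]))
(array([-0.39 ,  0.418, -0.199]), array([  0.003,   0.   , -67.266]))
```

```bash
python3 -c "
from h import *
print(inc((500,-120,430),Rw=down(np.pi+np.radians(3))))"
```

```text
(array([-0.415,  0.321, -0.199]), array([  0.003,   0.   , -70.266]))
```

servo_tool(increments=[[1,-0.03,0.02,-0.05,0,0,-7],[1,-0.07,0.05,-0.09,0,0,-14],[1,-0.11,0.085,-0.12,0,0,-22],[1,-0.16,0.12,-0.15,0,0,-30],[1,-0.2,0.155,-0.18,0,0,-38],[1,-0.25,0.19,-0.199,0,0,-46],[1,-0.3,0.23,-0.199,0,0,-55],[1,-0.35,0.27,-0.199,0,0,-63],[1,-0.39,0.3,-0.199,0,0,-70],[1,-0.415,0.321,-0.199,0,0,-70],[1,-0.415,0.321,-0.199,0,0,-70]])

```text
clock: 2.88
position: [501.0, -118.1, 429.8]
ee_rot: [0.725, -0.689, -0.0, 0.0]
contact_force: [-0.7, 0.7, -0.3]
gripper_width: 85.3
grasp_force: 0.0
```

Run:
```python
from h import *
c,K,M=cam('wrist');save('w1.png',c)
import pickle;pickle.dump((K,M),open('w1.pkl','wb'))
zs=dict(leaf_vase=112,coaster=0,lid_handle=146,lid_screw=106,hinge_line=100,index_mark=None)
for t,z in zs.items():
    for r in arm.spot_point('wrist',t)[:3]:
        if r['p']>.15: print(t,round(r['p'],2),np.array(r['centre']),onz(K,M,r['centre'],z) if z is not None else '')
for t in('leaf_vase','index_clip','coaster'): print(t,[(round(r['p'],2),np.array(r['box'])) for r in arm.look_for('wrist',t)[:3]])
s=arm.read_state();print(s['clock'],s['joints'],s['position'])
```

```text
leaf_vase 0.92 [304.6 234. ] [520.314 -15.248 112.   ]
leaf_vase 0.8 [178.7 167.4] [ 690.388 -100.571  112.   ]
leaf_vase 0.69 [403.2 275.8] [375.433  41.813 112.   ]
lid_handle 0.81 [234.8 235.9] [609.415 -20.687 146.   ]
lid_screw 0.56 [269.5 115.3] [ 571.744 -173.389  106.   ]
hinge_line 0.61 [361.3 223.1] [440.845 -31.298 100.   ]
leaf_vase [(0.79, array([411.8, 304.4,  50.1,  76.2])), (0.76, array([302.3, 259.4,  31.6,  90. ])), (0.76, array([160.4, 174.3,  66.2,  53. ]))]
index_clip [(0.75, array([272.9, 119.5,  17.3,  15.9])), (0.37, array([284.1, 208. , 163.1, 208.6]))]
coaster [(0.69, array([333.8,  16.5,  68.7,  30.6]))]
3.375 [ 0.079  0.119  0.135  0.    -1.586 -0.033] [ 499.991 -120.551  430.456]
```

View pics/w1.png

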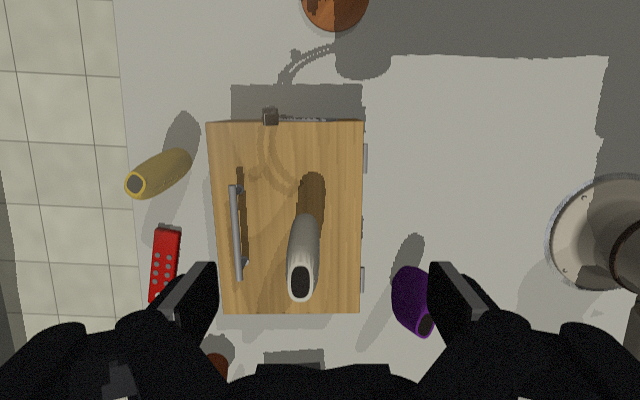

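The wrist view shows the white vase with its base at (305,234) and mouth at (300,283), the handle from (233,185) to (239,280), the thumbscrew at (270,117), and the coaster at the top at (334,10). Next I fit the vase's yaw, the box pose and the clip angle.

```bash
cat > fit.py <<'E'
from h import *
import pickle
from scipy.optimize import minimize
def view(n):
    if n=='wrist': K,M=pickle.load(open('w1.pkl','rb')); c=cv2.imread('pics/w1.png')
    else: c,K,M=cam(n); c=c[:,:,::-1]
    return c.copy(),K,M
t=np.linspace(0,2*np.pi,40)
zz=np.array([0,15,30,55,80,105,130,148]);w=np.array([46,66,80,89,84,71,50,30]);th=np.array([30,34,36,36,36,36,32,24])
def model(x,y,a):
    L=[]
    for z,W,T in zip(zz,w,th):
        p=np.c_[T/2*np.cos(t),W/2*np.sin(t)];c,s=np.cos(a),np.sin(a)
        L.append(np.c_[x+c*p[:,0]-s*p[:,1],y+s*p[:,0]+c*p[:,1],np.full(40,112.+z)])
    return np.vstack(L)
V=[]
src=arm_views={'wrist':(302,255),'scene':(336,175)}
for n,(u,v) in src.items():
    c,K,M=view(n)
    hsv=cv2.cvtColor(c,cv2.COLOR_BGR2HSV)
    m=((hsv[...,1]<75)&(hsv[...,2]>60)).astype(np.uint8)
    if n=='wrist': m[:,:250]=0;m[:,355:]=0;m[:185]=0;m[310:]=0
    else: m[:,:322]=0;m[:,350:]=0;m[:150]=0;m[200:]=0
    k,lab,st,_=cv2.connectedComponentsWithStats(m);i=lab[v,u];m=(lab==i).astype(np.uint8);print(n,i,st[i])
    cs,_=cv2.findContours(m,0,2);m=cv2.fillPoly(m,cs,1)
    V.append((m,K,M))
def cost(q):
    J=0
    for m,K,M in V:
        h=cv2.convexHull(proj(K,M,model(q[0],q[1],q[2])).astype(np.float32))
        r=np.zeros(m.shape,np.uint8);cv2.fillConvexPoly(r,(h*16).round().astype(int),1,shift=4)
        J+=1-(m&r).sum()/(m|r).sum()
    return J
for a in np.radians([-30,-15,0,15,30]):
    q=minimize(cost,[520,-17,a],method='Nelder-Mead',options=dict(initial_simplex=[[520,-17,a],[526,-17,a],[520,-11,a],[520,-17,a+.15]]))
    print(q.x[:2],np.degrees(q.x[2]),q.fun)
K,M=view('wrist')[1:]
A=onz(K,M,(233,185),146);B=onz(K,M,(239,280),146);print('handle',A,B,(A+B)/2,np.degrees(np.arctan2((A-B)[0],-(A-B)[1])))
C=[onz(K,M,u,112) for u in((207,122),(363,121),(359,313),(221,313))];print(np.array(C),np.mean(C,0))
E
python3 fit.py
```

```text
wrist 1 [ 286  213   34   89 2028]
scene 1 [322 150  28  45 937]
[517.841 -13.616] 6.475011823527837 0.47665786117689923
[518.105 -15.411] 5.80302542751584 0.47736223952256707
[517.924 -14.789] 6.6621998794598065 0.4755952182744497
[517.796 -14.985] 6.908607821507436 0.47421795319704274
[518.092 -15.21 ] 3.8096535381546337 0.4758437005497316
handle [610.517 -88.123 146.   ] [604.837  42.272 146.   ] [607.677 -22.925 146.   ] 2.4940573405609023
[[ 650.704 -161.205  112.   ]
 [ 451.325 -172.521  112.   ]
 [ 434.528  105.991  112.   ]
 [ 640.426  116.312  112.   ]] [544.245 -27.856 112.   ]
```

```bash
python3 -c "
from h import *
print(inc((518,-15,195),Rw=down(np.pi+np.radians(6))))"
```

```text
(array([-0.104, -0.023,  0.235]), array([-0.007,  0.   , -3.311]))
```

servo_tool(increments=[[1,-0.05,-0.012,0,0,0,-3],[1,-0.09,-0.02,0.02,0,0,-3],[1,-0.104,-0.023,0.06,0,0,-3],[1,-0.104,-0.023,0.11,0,0,-3],[1,-0.104,-0.023,0.16,0,0,-3],[1,-0.104,-0.023,0.2,0,0,-3],[1,-0.104,-0.023,0.225,0,0,-3],[1,-0.104,-0.023,0.235,0,0,-3],[1,-0.104,-0.023,0.235,0,0,-3]])

```text
clock: 4.55
position: [518.4, -15.1, 195.4]
ee_rot: [0.742, -0.671, 0.0, 0.0]
contact_force: [0.7, 0.1, 0.2]
gripper_width: 85.9
grasp_force: 0.0
```

Run:
```python
from h import *
c,K,M=cam('wrist');save('w2.png',c)
s=arm.read_state();print(s['position'],s['contact_force'],inc((518,-15,195),Rw=down(np.pi+np.radians(6))))
```

```text
[518.953 -14.999 196.189] [ 0.168 -0.09   0.132] (array([-0.   ,  0.001,  0.001]), array([-0.086, -0.011, -0.257]))
```

View pics/w2.png

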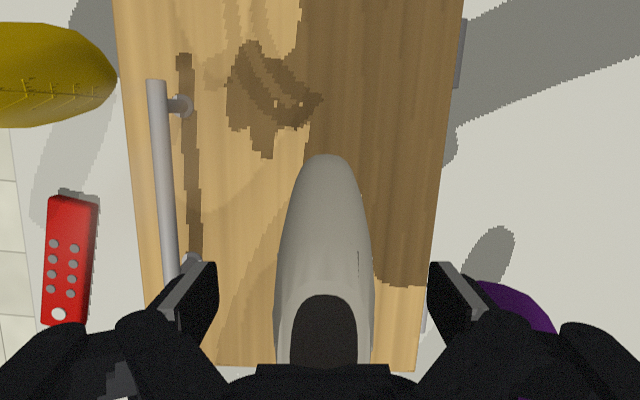

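The vase sits centred between the fingers, with its mouth at about (325,330) and its faces parallel to the pads. I close on it and lift.

servo_tool(increments=[[0,0,0,0,0,0,0],[0,0,0,0,0,0,0],[0,0,0,0,0,0,0],[0,0,0,0,0,0,0],[0,0,0,0,0,0,0],[0,0,0,0,0,0,0],[0,0,0,0,0,0,0],[0,0,0,-0.01,0,0,0],[0,0,0,-0.03,0,0,0],[0,0,0,-0.06,0,0,0],[0,0,0,-0.1,0,0,0],[0,0,0,-0.14,0,0,0]])

```text
clock: 6.1
position: [517.1, -14.9, 335.2]
ee_rot: [0.742, -0.671, -0.002, 0.001]
contact_force: [0.5, 0.2, -4.1]
gripper_width: 32.3
grasp_force: 59.9
```

Run:
```python
from h import *
s=arm.read_state();print(s['clock'],s['position'],s['contact_force'],s['gripper_width'],s['grasp_force'])
for n in('top','scene'):
    c,K,M=cam(n)
    for r in arm.look_for(n,'coaster')[:1]: print(n,r, onz(K,M,r['box'][:2],5))
    # colour fit of disc
    b=r['box'];
    x0,y0,x1,y1=[int(v) for v in(b[0]-b[2],b[1]-b[3],b[0]+b[2],b[1]+b[3])]
    h=cv2.cvtColor(c,cv2.COLOR_RGB2HSV)[y0:y1,x0:x1];m=((h[...,1]>110)).astype(np.uint8)
    k,l,st,ce=cv2.connectedComponentsWithStats(m);i=1+st[1:,4].argmax();print(st[i],ce[i]+[x0,y0],onz(K,M,ce[i]+[x0,y0],9))
```

```text
6.1 [517.131 -14.885 335.175] [ 0.489  0.21  -4.055] 32.29485473190671 59.85199650283903
top {'box': [407.6, 214.6, 26.7, 25.0], 'p': 0.57} [ 500.784 -354.115    5.   ]
[ 14  16  24  23 431] [405.814 216.109] [ 493.986 -345.592    9.   ]
scene {'box': [300.1, 163.9, 20.4, 21.1], 'p': 0.7} [ 492.121 -352.378    5.   ]
[  4  20  37  23 412] [305.733 176.704] [ 512.049 -260.95     9.   ]
```

```bash
python3 -c "
from h import *
print(inc((495,-240,370),Rw=down(np.pi)))"
```

```text
(array([ 0.222,  0.045, -0.036]), array([0.108, 0.073, 5.717]))
```

servo_tool(increments=[[0,0.02,0.005,-0.02,0,0,0],[0,0.06,0.015,-0.036,0,0,0],[0,0.11,0.025,-0.036,0,0,0],[0,0.15,0.035,-0.036,0,0,0],[0,0.19,0.04,-0.036,0,0,0],[0,0.215,0.045,-0.036,0,0,0],[0,0.222,0.045,-0.036,0,0,0],[0,0.222,0.045,-0.036,0,0,0]])

```text
clock: 7.3
position: [495.3, -240.1, 369.4]
ee_rot: [0.741, -0.671, -0.002, 0.001]
contact_force: [-0.2, -0.4, -2.2]
gripper_width: 32.1
grasp_force: 60.1
```

Run:
```python
from h import *
s=arm.read_state();print(s['clock'],s['position'],s['gripper_width'])
c,K,M=cam('wrist');save('w3.png',c)
r=arm.look_for('wrist','coaster')[0];print(r)
b=r['box'];x0,y0,x1,y1=[max(0,int(v)) for v in(b[0]-b[2]*.7,b[1]-b[3]*.7,b[0]+b[2]*.7,b[1]+b[3]*.7)]
h=cv2.cvtColor(c,cv2.COLOR_RGB2HSV)[y0:y1,x0:x1];m=((h[...,1]>110)&(h[...,2]>40)).astype(np.uint8)
k,l,st,ce=cv2.connectedComponentsWithStats(m);i=1+st[1:,4].argmax();print(st[i],ce[i]+[x0,y0],onz(K,M,ce[i]+[x0,y0],9))
cs,_=cv2.findContours((l==i).astype(np.uint8),0,1)
P=np.array([onz(K,M,p[0]+[x0,y0],9)[:2] for p in max(cs,key=len)],np.float32);print(cv2.minEnclosingCircle(P))
for t in('index_clip',): print([(round(q['p'],2),np.array(q['box'])) for q in arm.look_for('wrist',t)[:3]])
for t in('lid_screw','index_mark'): print(t,[(round(q['p'],2),np.array(q['centre'])) for q in arm.spot_point('wrist',t)[:3]])
```

```text
7.3 [ 495.29  -240.13   369.434] 32.08808438554319
{'box': [233.9, 303.3, 100.6, 193.4], 'p': 0.7}
[  21   32  106  110 6121] [224.02 245.92] [631.327 -88.513   9.   ]
((601.4199829101562, -72.2960205078125), 115.65572357177734)
[(0.7, array([252.8, 244.4,  19. ,  18.9]))]
lid_screw [(0.81, array([258.5, 216.4]))]
index_mark []
```

View pics/w3.png

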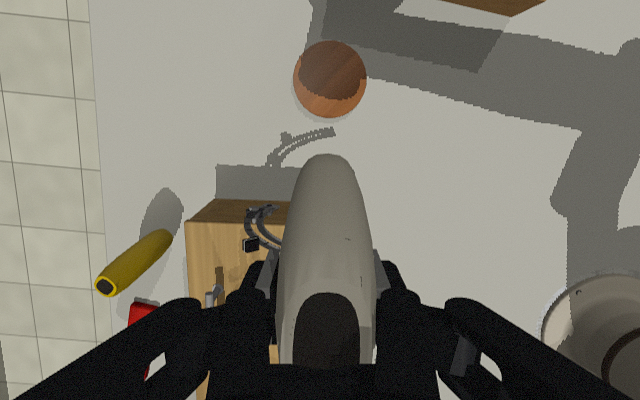

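The coaster is clear at (330,79). The clip is at (252,244), on the outer edge of the quadrant, and the thumbscrew is at about (259,215).

```bash
cat >> h.py <<'E'
H0=np.array([441,-31,100.]);YAW=np.radians(2.9)
ex=np.array([np.cos(YAW),np.sin(YAW),0]);ey=np.array([-np.sin(YAW),np.cos(YAW),0])
def onquad(K,M,uv,yb):
    o,d=ray(K,M,uv);k=(yb-(o-H0)@ey)/(d@ey);p=o+k*d-H0
    X,Z=p@ex,p[2];return np.hypot(X,Z),np.arctan2(Z,X),X,Z
E
python3 - <<'E'
from h import *
c,K,M=cam('wrist')
h=cv2.cvtColor(c,cv2.COLOR_RGB2HSV)[30:130,280:380];m=(h[...,1]>90).astype(np.uint8)
k,l,st,ce=cv2.connectedComponentsWithStats(m);i=1+st[1:,4].argmax();l=(l==i).astype(np.uint8)
cs,_=cv2.findContours(l,0,1);P=np.array([onz(K,M,p[0]+[280,30],7)[:2] for p in max(cs,key=len)],np.float32);print(st[i],cv2.minEnclosingCircle(P),P.mean(0),(P.max(0)+P.min(0))/2,np.ptp(P,0))
for yb in(-146,-150): print('clip w3',onquad(K,M,(252.5,244.4),yb),'screw',onquad(K,M,(258.5,216.4),yb))
c,K,M=cam('scene');print('clip scene',onquad(K,M,(304.2,153.8),-150))
print(arm.look_for('scene','index_clip')[:2])
print(inc((495,-348,370)))
s=cv2.resize(cv2.imread('pics/w3.png')[180:280,190:290],None,fx=6,fy=6,interpolation=cv2.INTER_CUBIC);cv2.imwrite('pics/w3c.png',s)
E
```

```text
[  15   11   73   77 4050] ((494.61846923828125, -344.8256530761719), 49.79744338989258) [ 498.47  -348.977] [ 494.469 -344.76 ] [99.295 98.737]
clip w3 (np.float64(143.19302526595703), np.float64(0.697264172048378), np.float64(109.77202970137951), np.float64(91.9475066549195)) screw (np.float64(119.83137262107405), np.float64(0.0081832588595267), np.float64(119.8273603460582), np.float64(0.9806001971311957))
clip w3 (np.float64(148.23587461864875), np.float64(0.7556043635259888), np.float64(107.894555566437), np.float64(101.64959125877874)) screw (np.float64(118.41022279576748), np.float64(0.11353144387780045), np.float64(117.64792442366479), np.float64(13.41442288534813))
clip scene (np.float64(136.53954235210372), np.float64(0.6608867103069972), np.float64(107.79090467296977), np.float64(83.81030661860552))
[{'box': [459.0, 300.3, 37.6, 58.2], 'p': 0.74}, {'box': [390.2, 271.8, 37.9, 26.8], 'p': 0.33}]
(array([0.108, 0.012, 0.001]), array([0., 0., 0.]))
```

View pics/w3c.png

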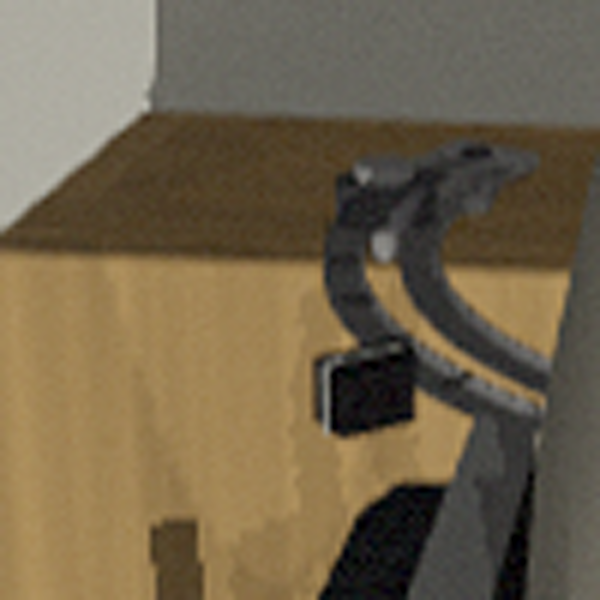

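servo_tool(increments=[[0,0.04,0.005,0,0,0,0],[0,0.08,0.01,0,0,0,0],[0,0.1,0.012,0.03,0,0,0],[0,0.105,0.012,0.08,0,0,0],[0,0.105,0.012,0.13,0,0,0],[0,0.105,0.012,0.18,0,0,0],[0,0.105,0.012,0.22,0,0,0],[0,0.105,0.012,0.24,0,0,0],[0,0.105,0.012,0.24,0,0,0]])

```text
clock: 8.82
position: [493.3, -345.5, 129.5]
ee_rot: [0.742, -0.671, -0.002, 0.001]
contact_force: [0.3, -1.8, -2.4]
gripper_width: 31.8
grasp_force: 60.0
```

Run:
```python
from h import *
s=arm.read_state();print(s['clock'],s['position'],s['contact_force'],s['gripper_width'])
L=[]
for n in('top','scene','wrist'):
    c,K,M=cam(n)
    for q in arm.spot_point(n,'leaf_vase')[:4]:
        p=onz(K,M,q['centre'],s['position'][2]-83.4)
        if q['p']>.2 and abs(p[1]+345)<60: print(n,q,p);L.append(ray(K,M,q['centre']))
if len(L)>1: print(tri(L))
print(inc((494.5,-345,94)))
```

```text
8.825 [ 493.33  -345.474  129.537] [ 0.251 -1.792 -2.352] 31.78573021009628
top {'centre': [405.4, 216.6], 'p': 0.44} [ 487.576 -336.321   46.137]
scene {'centre': [297.8, 157.7], 'p': 0.75} [ 505.668 -342.522   46.137]
wrist {'centre': [322.7, 214.0], 'p': 0.84} [ 494.907 -344.52    46.137]
[ 495.512 -342.777   40.336]
(array([-0.001,  0.   ,  0.039]), array([0., 0., 0.]))
```

servo_tool(increments=[[0,0,0,0.015,0,0,0],[0,0,0,0.027,0,0,0],[0,0,0,0.033,0,0,0],[0,0,0,0.0355,0,0,0],[0,0,0,0.0365,0,0,0],[0,0,0,0.0365,0,0,0]])

```text
clock: 9.88
position: [494.4, -346.1, 95.1]
ee_rot: [0.742, -0.671, 0.0, -0.0]
contact_force: [-0.3, -0.0, -3.0]
gripper_width: 32.6
grasp_force: 60.1
```

servo_tool(increments=[[0,0,0,0.001,0,0,0],[0,0,0,0.002,0,0,0],[0,0,0,0.002,0,0,0]])

```text
clock: 10.25
position: [494.4, -346.1, 93.2]
ee_rot: [0.742, -0.671, 0.0, -0.0]
contact_force: [-1.1, 0.6, 0.0]
gripper_width: 32.4
grasp_force: 60.2
```

servo_tool(increments=[[0,0,0,0.0005,0,0,0],[0,0,0,0.001,0,0,0],[0,0,0,0.001,0,0,0]])

```text
clock: 10.62
position: [494.5, -346.3, 93.2]
ee_rot: [0.742, -0.671, 0.001, 0.0]
contact_force: [-1.5, 1.9, 4.8]
gripper_width: 32.4
grasp_force: 61.0
```

Contact reads +4.8 N, so the vase is down. I open and retreat upward.

servo_tool(increments=[[0.3,0,0,0,0,0,0],[0.5,0,0,0,0,0,0],[0.8,0,0,0,0,0,0],[1,0,0,0,0,0,0],[1,0,0,0,0,0,0],[1,0,0,0,0,0,0],[1,0,0,-0.03,0,0,0],[1,0,0,-0.07,0,0,0],[1,0,0,-0.12,0,0,0],[1,0,0,-0.18,0,0,0],[1,0,0,-0.24,0,0,0],[1,0,0,-0.28,0,0,0]])

```text
clock: 12.12
position: [494.3, -346.3, 375.6]
ee_rot: [0.742, -0.671, 0.002, -0.001]
contact_force: [0.5, -0.5, 0.6]
gripper_width: 85.5
grasp_force: 0.0
```

Run:
```python
from h import *
import pickle
s=arm.read_state();print(s['clock'],s['position'],s['contact_force'],s['gripper_width'])
c,K,M=cam('wrist');save('w4.png',c);pickle.dump((K,M),open('w4.pkl','wb'))
for t,z in(('leaf_vase',9),('coaster',0)): print(t,[(round(q['p'],2),np.array(q['centre']),onz(K,M,q['centre'],z)) for q in arm.spot_point('wrist',t)[:3]])
for t in('index_clip',): print([(round(q['p'],2),np.array(q['box'])) for q in arm.look_for('wrist',t)[:3]])
for t in('lid_screw','index_mark'): print(t,[(round(q['p'],2),np.array(q['centre'])) for q in arm.spot_point('wrist',t)[:3]])
```

```text
12.125 [ 494.314 -346.286  375.552] [ 0.479 -0.518  0.64 ] 85.5080596786803
leaf_vase [(0.74, array([323.6, 157. ]), array([ 493.836, -346.473,    9.   ])), (0.38, array([163.6, 299.7]), array([730.689, -88.608,   9.   ]))]
coaster []
[]
lid_screw [(0.77, array([252.2, 290.7]))]
index_mark [(0.51, array([260.5, 316.6]))]
```

View pics/w4.png

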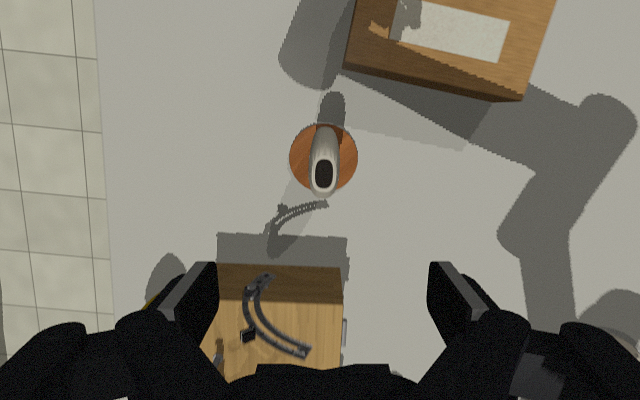

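The vase stands upright in the middle of the coaster at (323,157). Next I take a closer, tilted look at the screw and the clip.

```bash
python3 -c "
from h import *
print(inc((555,-277,300),Rw=R.from_rotvec([np.radians(25),0,0])*down(np.pi+.05)))"
```

```text
(array([-0.062, -0.068,  0.07 ]), array([  2.02 , -24.822,   2.786]))
```

servo_tool(increments=[[1,-0.02,-0.02,0.01,0.6,-8,1],[1,-0.04,-0.05,0.04,1.2,-16,2],[1,-0.062,-0.068,0.06,2,-25,3],[1,-0.062,-0.068,0.07,2,-25,3],[1,-0.062,-0.068,0.07,2,-25,3],[1,-0.062,-0.068,0.07,2,-25,3]])

```text
clock: 13.18
position: [555.3, -277.7, 303.4]
ee_rot: [0.707, -0.674, -0.147, -0.157]
contact_force: [0.0, 0.4, 0.3]
gripper_width: 85.4
grasp_force: 0.0
```

Run:
```python
from h import *
import pickle
s=arm.read_state();print(s['clock'],s['position'],s['joints'])
c,K,M=cam('wrist');save('w5.png',c);pickle.dump((K,M),open('w5.pkl','wb'))
print(arm.look_for('wrist','index_clip')[:2])
for t in('lid_screw','index_mark','lid_handle','hinge_line'): print(t,[(round(q['p'],2),np.array(q['centre'])) for q in arm.spot_point('wrist',t)[:3]])
print(proj(K,M,[H0+120*ex-150*ey+[0,0,6],H0-150*ey]))
u,v=proj(K,M,H0+85*ex-150*ey+[0,0,50])[0].astype(int)
print(u,v);cv2.imwrite('pics/w5c.png',cv2.resize(c[v-75:v+75,u-100:u+100,::-1],None,fx=4,fy=4,interpolation=cv2.INTER_CUBIC))
```

```text
13.175 [ 555.334 -277.682  303.377] [-0.412  0.464  0.393 -0.4   -1.671  0.455]
[{'box': [316.3, 243.4, 22.2, 18.9], 'p': 0.73}]
lid_screw [(0.61, array([309.4, 182.8]))]
index_mark [(0.64, array([330.8, 223.4]))]
lid_handle [(0.97, array([274. , 295.1]))]
hinge_line []
[[310.407 183.253]
 [422.809 180.729]]
344 210
```

View pics/w5c.png

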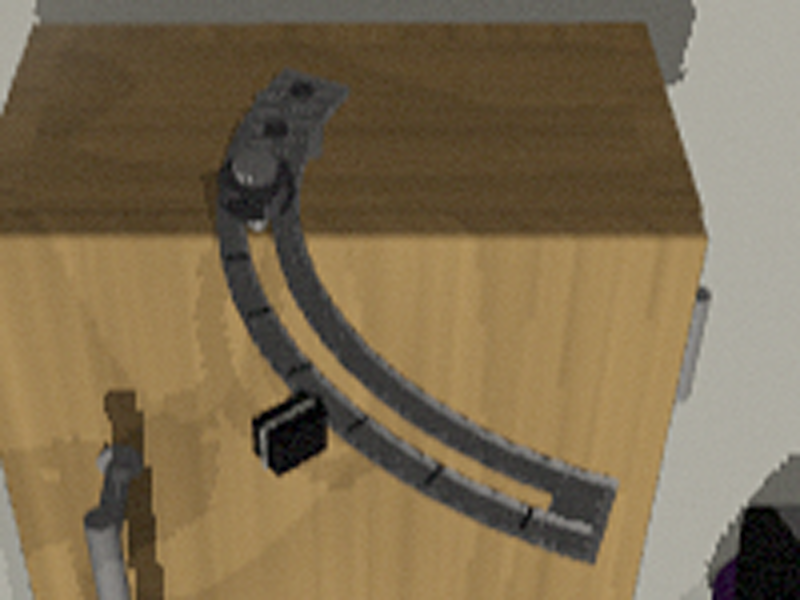

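The crop shows the arc with its ticks, the knob at (255,170), and the black clip at (290,433) outside the outer edge, just after the third tick. I fit the arc geometry next.

Run:
```python
from h import *
import pickle
from scipy.optimize import least_squares
K,M=pickle.load(open('w5.pkl','rb'))
f=lambda p:(244+p[0]/4,135+p[1]/4)
out=[(221,240),(243,310),(283,380),(345,437),(420,490),(510,535),(595,562)]
inn=[(276,215),(297,265),(330,322),(380,367),(450,418),(530,455),(616,483)]
ticks=[(236,257),(259,312),(300,370),(357,424),(435,472),(527,517)]
def XZ(p,yb,yaw):
    e1=np.array([np.cos(yaw),np.sin(yaw),0]);e2=np.array([-e1[1],e1[0],0])
    o,d=ray(K,M,f(p));k=(yb-(o-H0)@e2)/(d@e2);q=o+k*d-H0;return np.array([q@e1,q[2]])
def res(v,full=False):
    x0,z0,yb,yaw=v;c=[x0,z0]
    return np.r_[[np.hypot(*(XZ(p,yb,yaw)-c))-131 for p in out],[np.hypot(*(XZ(p,yb,yaw)-c))-109 for p in inn],(z0)/1.5,x0/3,(yb+150)/4,(yaw-.05)/.01]
s=least_squares(res,[0,0,-150,.05]);print(s.x,s.fun)
x0,z0,yb,yaw=s.x
def rp(p,dy=0):
    q=XZ(p,yb+dy,yaw)-[x0,z0];return np.hypot(*q),np.arctan2(q[1],q[0])
for p in ticks: print('tick',rp(p))
for p,n in(((255,172),'knob'),((290,437),'clip'),((328,405),'inner'),((265,430),'outer')):
    print(n,[rp(p,dy) for dy in(0,-5,-9)])
```

```text
[   4.28    -0.117 -145.946    0.054] [-2.988 -2.769 -0.909 -0.975 -0.096  0.616  0.362  3.909  1.533  1.575
  0.146  0.451 -0.051 -0.073 -0.078  1.427  1.014  0.358]
tick (np.float64(125.04437858438031), np.float64(0.22284117362956557))
tick (np.float64(124.82986763702337), np.float64(0.40156236393348604))
tick (np.float64(125.02043439691893), np.float64(0.5853854267456591))
tick (np.float64(125.32592365068277), np.float64(0.7596815048298766))
tick (np.float64(124.72444601384052), np.float64(0.9356962573853517))
tick (np.float64(125.51369684310687), np.float64(1.1146870113192708))
knob [(np.float64(119.52587502967559), np.float64(-0.07897602749813097)), (np.float64(118.59804801576203), np.float64(-0.0213960496536)), (np.float64(118.14247878316579), np.float64(0.025198431851713134))]
clip [(np.float64(139.17863117029862), np.float64(0.7077889884049244)), (np.float64(142.06756045829366), np.float64(0.7342736703898172)), (np.float64(144.4478482865462), np.float64(0.754687553541364))]
inner [(np.float64(126.37301139203018), np.float64(0.6899486761593531)), (np.float64(129.48225064086353), np.float64(0.7198151038129261)), (np.float64(132.04924447388785), np.float64(0.7426797747071106))]
outer [(np.float64(142.241868149956), np.float64(0.6708653708698286)), (np.float64(144.92557254500414), np.float64(0.6983100247298173)), (np.float64(147.14852483946612), np.float64(0.7195325647073082))]
```

Run:
```python
from h import *
import pickle,itertools
from scipy.optimize import minimize
K,M=pickle.load(open('w5.pkl','rb'))
x0,z0,yb,yaw=4.28,-.117,-145.95,.054
e1=np.array([np.cos(yaw),np.sin(yaw),0]);e2=np.array([-e1[1],e1[0],0]);ez=np.array([0,0,1.])
poly=np.array([(253,430),(255,447),(262,466),(278,474),(290,468),(327,432),(326,400),(310,392)],np.int32)
m=np.zeros((600,800),np.uint8);cv2.fillPoly(m,[poly],1)
def rend(r,phi,dy,dims):
    er=np.cos(phi)*e1+np.sin(phi)*ez;et=-np.sin(phi)*e1+np.cos(phi)*ez
    C=H0+x0*e1+z0*ez+r*er+(yb+dy)*e2
    P=[C+a*dims[0]/2*er+b*dims[1]/2*et+c*dims[2]/2*e2 for a,b,c in itertools.product((-1,1),repeat=3)]
    h=cv2.convexHull(((proj(K,M,P)-[244,135])*4).astype(np.float32));q=np.zeros_like(m)
    cv2.fillConvexPoly(q,(h*8).round().astype(int),1,shift=3);return q
for dims in itertools.permutations((14,12,10)):
    c=lambda v:1-(lambda q:(q&m).sum()/(q|m).sum())(rend(v[0],v[1],v[2],dims))+.0005*v[2]**2+.0005*(v[0]-140)**2
    b=minimize(c,[140,.7,0],method='Nelder-Mead',options=dict(initial_simplex=[[140,.7,0],[143,.7,0],[140,.76,0],[140,.7,4]]))
    print(dims,b.x,b.fun)
```

```text
(14, 12, 10) [138.369   0.698  -0.306] 0.3335310261556273
(14, 10, 12) [137.683   0.692   1.169] 0.2851722952164256
(12, 14, 10) [139.01    0.703  -0.481] 0.4018555093506688
(12, 10, 14) [138.455   0.702  -0.37 ] 0.31714267556531184
(10, 14, 12) [139.52    0.713  -0.998] 0.4214109535058733
(10, 12, 14) [140.253   0.717  -1.981] 0.3894949894786816
```

Run:
```python
from h import *
Rt=R.from_rotvec([np.radians(-25),0,0])*down(np.pi+.05)
print(Rt.as_matrix()); print(inc((609.5,-10,238),Rw=Rt))
```

```text
[[ 0.05  -0.999 -0.   ]
 [-0.905 -0.045 -0.423]
 [ 0.422  0.021 -0.906]]
(array([-0.212, -0.064,  0.172]), array([-2.654, 49.957, -0.185]))
```

servo_tool(increments=[[1,-0.05,-0.015,0.02,0,5,0],[1,-0.1,-0.03,0.05,-0.5,13,0],[1,-0.14,-0.045,0.09,-1,22,0],[1,-0.18,-0.055,0.13,-1.5,32,0],[1,-0.205,-0.062,0.16,-2,41,0],[1,-0.212,-0.064,0.172,-2.7,50,0],[1,-0.212,-0.064,0.172,-2.7,50,0],[1,-0.212,-0.064,0.172,-2.7,50,0]])

```text
clock: 14.48
position: [610.2, -10.0, 237.6]
ee_rot: [0.706, -0.674, 0.148, 0.157]
contact_force: [-0.1, -0.1, -0.1]
gripper_width: 85.1
grasp_force: 0.0
```

Run:
```python
from h import *
s=arm.read_state();print(s['clock'],s['position'],s['joints'],s['contact_force'])
c,K,M=cam('wrist');save('w6.png',c)
print([(round(q['p'],2),np.array(q['centre']),onz(K,M,q['centre'],146)) for q in arm.spot_point('wrist','lid_handle')[:2]])
print([(round(q['p'],2),np.array(q['centre'])) for q in arm.spot_point('wrist','lid_screw')[:2]])
print([(round(q['p'],2),np.array(q['box'])) for q in arm.look_for('wrist','lid_handle')[:2]])
print([(round(q['p'],2),np.array(q['box'])) for q in arm.look_for('wrist','index_clip')[:2]])
b=arm.look_for('wrist','lid_handle')[0]['box']
A=np.array([608-.05*k,-23+k,146]) if 0 else None
P=np.array([[607.7,-22.9,146]]); ee=ey*65
print(proj(K,M,np.vstack([P,P-ee,P+ee])))
R0=R.from_quat(s['ee_rot']);zt=R0.apply([0,0,1]);B=np.array([609.3,-53,146]);print(zt,inc(B+18.7*zt))
```

```text
14.475 [610.244 -10.041 237.636] [ 0.423  0.391 -0.186  0.421 -1.216 -0.569] [-0.061 -0.081 -0.139]
[(0.69, array([318.2, 245.2]), array([611.479, -24.42 , 146.   ]))]
[(0.82, array([369.7,  79. ]))]
[(0.92, array([403.7, 234.1, 257.4, 329.6]))]
[(0.7, array([409.1,  22.1,  25.8,  27.1]))]
[[323.419 247.572]
 [322.557 159.28 ]
 [324.357 343.58 ]]
[-0.003 -0.421 -0.907] (array([-0.001,  0.001,  0.12 ]), array([0., 0., 0.]))
```

View pics/w6.png

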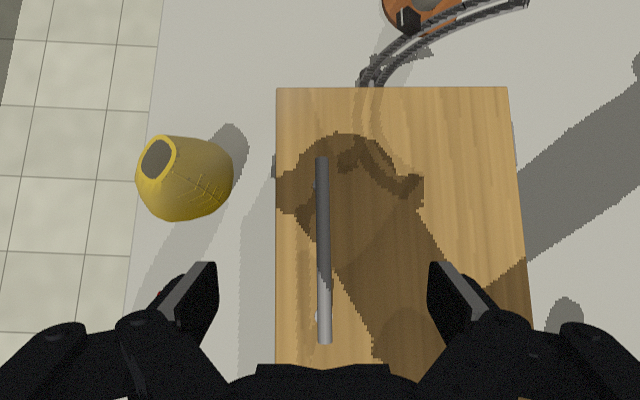

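The bar runs from (322,157) to (325,343), as predicted, and lies centred between the fingers. Descending 120 mm along the tool.

servo_tool(increments=[[1,0,0,0.03,0,0,0],[1,0,0,0.06,0,0,0],[1,0,0,0.09,0,0,0],[1,0,0,0.11,0,0,0],[1,0,0,0.12,0,0,0],[1,0,0,0.12,0,0,0]])

```text
clock: 15.52
position: [609.6, -61.4, 128.4]
ee_rot: [0.706, -0.674, 0.148, 0.158]
contact_force: [0.2, 0.9, 0.7]
gripper_width: 85.5
grasp_force: 0.0
```

servo_tool(increments=[[0,0,0,0,0,0,0],[0,0,0,0,0,0,0],[0,0,0,0,0,0,0],[0,0,0,0,0,0,0],[0,0,0,0,0,0,0],[0,0,0,0,0,0,0],[0,0,0,0,0,0,0],[0,0,0,0,0,0,0],[0,0,0,0,0,0,0],[0,0,0,0,0,0,0]])

```text
clock: 16.77
position: [610.1, -60.7, 128.7]
ee_rot: [0.707, -0.674, 0.149, 0.157]
contact_force: [1.8, 1.7, 1.7]
gripper_width: 7.7
grasp_force: 58.5
```

Run:
```python
from h import *
s=arm.read_state();print(s['clock'],s['position'],s['joints'],s['contact_force'],s['gripper_width'],s['grasp_force'])
R0=R.from_quat(s['ee_rot']);p0=np.array(s['position']);zt=R0.apply([0,0,1]);B=p0-18.7*zt;print('bar',B)
# hinge from the bar: 166 back, 46 below along box axes
Hh=B-166*ex-[0,0,46];print('hinge',Hh)
for q in np.arange(0,.66,.04):
    Q=R.from_rotvec(-q*ey);p=Hh+Q.apply(p0-Hh);print(round(q,2),R0.inv().apply(p-p0)/1000,np.degrees(R0.inv().apply(-q*ey)))
import json;json.dump([list(p0),list(s['ee_rot']),list(Hh)],open('g.json','w'))
```

```text
16.775 [610.128 -60.655 128.731] [ 0.335  0.478 -0.368  0.513 -0.946 -0.638] [1.791 1.653 1.716] 7.711100316455242 58.50446105003357
bar [610.167 -52.758 145.681]
hinge [444.379 -61.156  99.681]
0.0 [0. 0. 0.] [0. 0. 0.]
0.04 [ 0.003  0.001 -0.006] [ 2.078 -0.019  0.966]
0.08 [ 0.006  0.003 -0.012] [ 4.156 -0.037  1.933]
0.12 [ 0.008  0.005 -0.018] [ 6.234 -0.056  2.899]
0.16 [ 0.011  0.007 -0.023] [ 8.312 -0.074  3.866]
0.2 [ 0.014  0.01  -0.029] [10.39  -0.093  4.832]
0.24 [ 0.016  0.012 -0.035] [12.468 -0.111  5.798]
0.28 [ 0.019  0.015 -0.04 ] [14.546 -0.13   6.765]
0.32 [ 0.021  0.019 -0.045] [16.624 -0.148  7.731]
0.36 [ 0.024  0.022 -0.051] [18.702 -0.167  8.698]
0.4 [ 0.026  0.026 -0.056] [20.78  -0.185  9.664]
0.44 [ 0.029  0.03  -0.061] [22.858 -0.204 10.631]
0.48 [ 0.031  0.034 -0.066] [24.936 -0.223 11.597]
0.52 [ 0.033  0.038 -0.07 ] [27.014 -0.241 12.563]
0.56 [ 0.035  0.043 -0.075] [29.092 -0.26  13.53 ]
0.6 [ 0.037  0.047 -0.079] [31.17  -0.278 14.496]
0.64 [ 0.039  0.052 -0.083] [33.248 -0.297 15.463]
```

servo_tool(increments=[[0,0.0015,0.0005,-0.003,1,0,0.5],[0,0.003,0.001,-0.006,2.1,0,1],[0,0.0045,0.002,-0.009,3.1,0,1.4],[0,0.006,0.003,-0.012,4.2,0,1.9],[0,0.007,0.004,-0.015,5.2,0,2.4],[0,0.008,0.005,-0.018,6.2,-0.1,2.9],[0,0.011,0.007,-0.023,8.3,-0.1,3.9],[0,0.014,0.01,-0.029,10.4,-0.1,4.8],[0,0.016,0.012,-0.035,12.5,-0.1,5.8],[0,0.019,0.015,-0.04,14.5,-0.1,6.8],[0,0.021,0.019,-0.045,16.6,-0.15,7.7],[0,0.021,0.019,-0.045,16.6,-0.15,7.7]])

```text
clock: 18.27
position: [592.1, -61.7, 180.4]
ee_rot: [-0.675, 0.691, -0.254, -0.042]
contact_force: [5.2, 0.4, 0.6]
gripper_width: 8.3
grasp_force: 59.2
```

```bash
cat > st.py <<'E'
from h import *
import json,sys
p0,q0,Hh=[np.array(v) for v in json.load(open('g.json'))]
s=arm.read_state();R0=R.from_quat(s['ee_rot']);rot=(R0*R.from_quat(q0).inv()).as_rotvec()
B=np.array(s['position'])-18.7*R0.apply([0,0,1])-Hh
print(s['clock'],s['joints'],s['contact_force'],s['wrist_torque'],s['gripper_width'],s['grasp_force'])
qb=np.arctan2(B[2],B@ex)-np.arctan2(46,166)
print('rot',rot,'bar angle',qb,'radius',np.hypot(B[2],B@ex))
p=np.array(s['position'])
for q in map(float,sys.argv[1:]):
    Q=R.from_rotvec(-q*ey);pt=Hh+Q.apply(p0-Hh);Rt=Q*R.from_quat(q0)
    print(q,R0.inv().apply(pt-p)/1000,np.degrees((R0.inv()*Rt).as_rotvec()))
E
python3 st.py .36 .4 .44 .48 .52 .56 .6 .62
```

```text
18.275 [ 0.32   0.27  -0.664  0.873 -0.672 -1.052] [5.206 0.415 0.568] [ 1.145 -0.681  0.892] 8.25347103815725 59.185386300086975
rot [ 0.016 -0.322  0.001] bar angle 0.32691395009860563 radius 172.3605500853596
0.36 [ 0.002  0.001 -0.005] [ 1.958 -0.035  0.966]
0.4 [ 0.005  0.003 -0.011] [ 4.036 -0.052  1.932]
0.44 [ 0.008  0.005 -0.017] [ 6.113 -0.07   2.899]
0.48 [ 0.01   0.007 -0.022] [ 8.191 -0.087  3.866]
0.52 [ 0.013  0.01  -0.028] [10.269 -0.105  4.832]
0.56 [ 0.016  0.012 -0.034] [12.347 -0.122  5.799]
0.6 [ 0.018  0.015 -0.039] [14.425 -0.14   6.766]
0.62 [ 0.019  0.017 -0.042] [15.464 -0.149  7.249]
```

servo_tool(increments=[[0,0.001,0.0005,-0.0025,1,0,0.5],[0,0.002,0.001,-0.005,2,0,1],[0,0.0035,0.002,-0.008,3,0,1.4],[0,0.005,0.003,-0.011,4,0,1.9],[0,0.008,0.005,-0.017,6.1,0,2.9],[0,0.01,0.007,-0.022,8.2,-0.1,3.9],[0,0.013,0.01,-0.028,10.3,-0.1,4.8],[0,0.016,0.012,-0.034,12.3,-0.1,5.8],[0,0.018,0.015,-0.039,14.4,-0.1,6.8],[0,0.019,0.017,-0.042,15.5,-0.1,7.2],[0,0.019,0.017,-0.042,15.5,-0.1,7.2]])

```text
clock: 19.65
position: [562.4, -63.6, 219.8]
ee_rot: [-0.629, 0.692, -0.348, 0.065]
contact_force: [5.5, 0.5, 2.4]
gripper_width: 8.1
grasp_force: 59.4
```

```bash
python3 st.py .62 .64 .66
python3 - <<'E'
from h import *
import pickle
c,K,M=cam('wrist');save('w7.png',c);pickle.dump((K,M),open('w7.pkl','wb'))
for t in('lid_screw','index_mark'): print(t,[(round(q['p'],2),np.array(q['centre'])) for q in arm.spot_point('wrist',t)[:3]])
print([(round(q['p'],2),np.array(q['box'])) for q in arm.look_for('wrist','index_clip')[:2]])
cc=c[:200,250:450,::-1]
cv2.imwrite('pics/w7c.png',cv2.resize(c[:150,300:500,::-1],None,fx=4,fy=4,interpolation=cv2.INTER_CUBIC))
E
```

```text
19.65 [ 0.113  0.098 -0.933  1.627 -0.474 -1.701] [5.48  0.458 2.392] [ 0.639 -0.247  0.894] 8.090138216531527 59.41373884677887
rot [ 0.028 -0.62  -0.001] bar angle 0.6214630181001009 radius 172.42247404042024
0.62 [-0.001  0.     0.   ] [-0.024 -0.215  0.   ]
0.64 [ 0.001  0.001 -0.003] [ 1.014 -0.224  0.485]
0.66 [ 0.002  0.002 -0.006] [ 2.052 -0.233  0.971]
lid_screw [(0.93, array([401.4,  64.2]))]
index_mark []
[(0.71, array([368.1,  66.2,  31.1,  22.6])), (0.28, array([441.3, 200.2, 397.4, 398.8]))]
```

View pics/w7c.png

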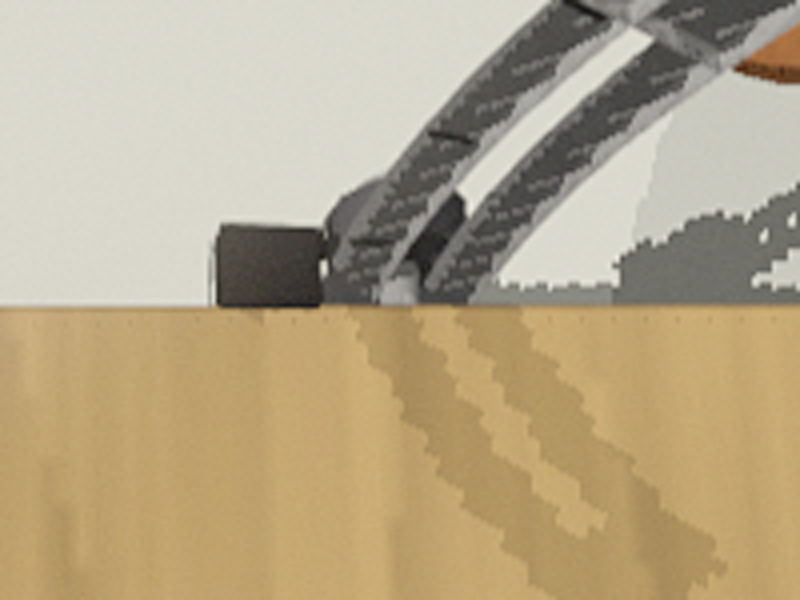

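The crop shows the screw's stem at (400,285) in the slot. The clip's visible face spans (218–322, 225–305), nearly level with the lid's edge, so the lid is close to the mark. I get the remaining error from the ticks and the clip.

Run:
```python
from h import *
import pickle,json,itertools
K,M=pickle.load(open('w7.pkl','rb'))
p0,q0,Hh=[np.array(v) for v in json.load(open('g.json'))]
# hinge mid: Hh lies 30 to the right of the middle (bar gripped there)
for Hy in(-31,-28):
  H=Hh+ey*((np.array([441,Hy,100])-Hh)@ey)
  def rp(p,yb):
    o,d=ray(K,M,(300+p[0]/4,p[1]/4));k=(yb-(o-H)@ey)/(d@ey);q=o+k*d-H
    return np.hypot(q@ex,q[2]),np.arctan2(q[2],q@ex)
  for yb in(-142,-144,-146,-148): print(Hy,yb,[np.round(rp(p,yb),3) for p in((372,240),(455,135),(585,10),(400,285),(470,305))])
  def box(q,yc,dims,r=141):
    phi=q+.05;er=np.cos(phi)*ex+np.array([0,0,np.sin(phi)]);et=-np.sin(phi)*ex+np.array([0,0,np.cos(phi)])
    P=[H+r*er+yc*ey+a*dims[0]/2*er+b*dims[1]/2*et+c*dims[2]/2*ey for a,b,c in itertools.product((-1,1),repeat=3)]
    return (proj(K,M,P)-[300,0])*4
  for dims in((14,12,10),(14,10,12),(12,10,14)):
    for q in(.60,.64,.68):
      u=box(q,-145,dims);print(dims,q,'x',u[:,0].min().round(),u[:,0].max().round(),'top',np.sort(u[:,1])[:4].round())
# lid edge check (right side edge top, y=-140)
  Q=R.from_rotvec(-.62*ey);print('lid edge rows',(proj(K,M,[H+Q.apply(x*ex+12*np.array([0,0,1])-140*ey) for x in(100,140,180)])-[300,0])*4, 'screw',(proj(K,M,[H+Q.apply(120*ex+6*np.array([0,0,1])-150*ey)])-[300,0])*4)
```

```text
-31 -142 [array([131.92,   0.82]), array([132.932,   0.979]), array([134.124,   1.133]), array([124.215,   0.747]), array([112.821,   0.716])]
-31 -144 [array([130.552,   0.797]), array([131.151,   0.962]), array([132.057,   1.121]), array([122.931,   0.721]), array([111.426,   0.685])]
-31 -146 [array([129.252,   0.774]), array([129.412,   0.944]), array([130.01 ,   1.109]), array([121.734,   0.694]), array([110.134,   0.655])]
-31 -148 [array([128.024,   0.751]), array([127.715,   0.925]), array([127.983,   1.096]), array([120.627,   0.667]), array([108.95 ,   0.623])]
(14, 12, 10) 0.6 x 201.0 315.0 top [252. 254. 298. 300.]
(14, 12, 10) 0.64 x 205.0 325.0 top [227. 232. 276. 280.]
(14, 12, 10) 0.68 x 212.0 339.0 top [201. 208. 253. 259.]
(14, 10, 12) 0.6 x 201.0 313.0 top [249. 252. 288. 290.]
(14, 10, 12) 0.64 x 206.0 324.0 top [225. 229. 266. 270.]
(14, 10, 12) 0.68 x 213.0 337.0 top [198. 206. 242. 249.]
(12, 10, 14) 0.6 x 208.0 306.0 top [243. 245. 282. 284.]
(12, 10, 14) 0.64 x 213.0 317.0 top [218. 222. 260. 263.]
(12, 10, 14) 0.68 x 220.0 329.0 top [192. 198. 236. 242.]
lid
[... 591 characters left out ...]
), array([131.027,   1.115]), array([122.319,   0.707]), array([110.764,   0.67 ])]
(14, 12, 10) 0.6 x 201.0 315.0 top [272. 274. 317. 319.]
(14, 12, 10) 0.64 x 206.0 326.0 top [248. 252. 296. 300.]
(14, 12, 10) 0.68 x 212.0 339.0 top [222. 229. 273. 279.]
(14, 10, 12) 0.6 x 202.0 314.0 top [269. 271. 307. 309.]
(14, 10, 12) 0.64 x 207.0 325.0 top [245. 250. 285. 289.]
(14, 10, 12) 0.68 x 214.0 337.0 top [219. 227. 262. 268.]
(12, 10, 14) 0.6 x 209.0 307.0 top [263. 265. 301. 303.]
(12, 10, 14) 0.64 x 214.0 318.0 top [238. 242. 279. 283.]
(12, 10, 14) 0.68 x 221.0 330.0 top [213. 219. 256. 261.]
lid edge rows [[564.026 334.348]
 [272.253 333.483]
 [-22.302 332.61 ]] screw [[404.448 290.02 ]]
```

Run:
```python
from h import *
import pickle,itertools,json
from scipy.optimize import minimize
p0,q0,Hh=[np.array(v) for v in json.load(open('g.json'))]
H=Hh+ey*((np.array([441,-32,100])-Hh)@ey)
C5=pickle.load(open('w5.pkl','rb'));C7=pickle.load(open('w7.pkl','rb'))
g=lambda P:cv2.fillPoly(np.zeros((600,800),np.uint8),[np.array(P,np.int32)],1)
m5=g([(253,430),(255,447),(262,466),(278,474),(290,468),(327,432),(326,400),(310,392)])
m7=g([(213,222),(322,228),(324,303),(213,303)])
V=[(*C5,(244,135),m5,600),(*C7,(300,0),m7,303)]
def rend(K,M,off,r,phi,y,dims):
    er=np.cos(phi)*ex+np.array([0,0,np.sin(phi)]);et=-np.sin(phi)*ex+np.array([0,0,np.cos(phi)])
    P=[H+r*er+y*ey+a*dims[0]/2*er+b*dims[1]/2*et+c*dims[2]/2*ey for a,b,c in itertools.product((-1,1),repeat=3)]
    h=cv2.convexHull(((proj(K,M,P)-off)*4).astype(np.float32));q=np.zeros((600,800),np.uint8)
    cv2.fillConvexPoly(q,(h*8).round().astype(int),1,shift=3);return q
def cost(v,dims):
    J=0
    for K,M,off,m,lim in V:
        q=rend(K,M,off,v[0],v[1],v[2],dims);q[lim:]=0;J+=1-(q&m).sum()/(q|m).sum()
    return J
for dims in itertools.permutations((14,12,10)):
    b=min((minimize(cost,[140,f,-146],args=(dims,),method='Nelder-Mead',options=dict(initial_simplex=[[140,f,-146],[143,f,-146],[140,f+.03,-146],[140,f,-143]])) for f in(.65,.68)),key=lambda b:b.fun)
    print(dims,b.x,b.fun,'q',b.x[1]-.05)
# network points: w5 mark and screw rays on plane y=-146/-150
K,M=C5
for uv in((330.8,223.4),(309.4,182.8)):
    for yb in(-146,-150):
        o,d=ray(K,M,uv);k=(yb-(o-H)@ey)/(d@ey);q=o+k*d-H;print(uv,yb,np.hypot(q@ex,q[2]),np.arctan2(q[2],q@ex)-.05)
c7=cv2.imread('pics/w7.png')
```

```text
(14, 12, 10) [ 140.841    0.684 -145.147] 0.3958409011284898 q 0.6339007272685528
(14, 10, 12) [ 140.483    0.682 -144.98 ] 0.3384753625016801 q 0.6324416516425266
(12, 14, 10) [ 140.745    0.693 -143.685] 0.49325809760504125 q 0.6432442066697841
(12, 10, 14) [ 140.495    0.688 -143.537] 0.44393387150219077 q 0.6375292018737904
(10, 14, 12) [ 140.436    0.685 -143.48 ] 0.6466450628535937 q 0.6345322689757067
(10, 12, 14) [ 140.778    0.685 -143.088] 0.6266002137903699 q 0.6354998169116132
(330.8, 223.4) -146 115.98750870337669 0.5447781671945019
(330.8, 223.4) -150 118.4149803796733 0.574428032458471
(309.4, 182.8) -146 119.5855990378585 -0.037389030723922224
(309.4, 182.8) -150 119.35992741953018 0.007550773855936423
```

servo_tool(increments=[[0,0.0004,0.0004,-0.0009,0.3,0,0.15],[0,0.0008,0.0007,-0.0018,0.6,0,0.3],[0,0.0008,0.0007,-0.0018,0.6,0,0.3],[0,0.0008,0.0007,-0.0018,0.6,0,0.3],[0,0.0008,0.0007,-0.0018,0.6,0,0.3],[0,0.0008,0.0007,-0.0018,0.6,0,0.3]])

```text
clock: 20.6
position: [561.5, -63.7, 220.8]
ee_rot: [-0.627, 0.692, -0.351, 0.069]
contact_force: [6.3, -0.9, 3.0]
gripper_width: 8.0
grasp_force: 59.4
```

```bash
python3 st.py .632
python3 - <<'E'
from h import *
import json
p0,q0,Hh=[np.array(v) for v in json.load(open('g.json'))]
H=Hh+ey*((np.array([441,-32,100])-Hh)@ey)
c,K,M=cam('wrist')
print([(round(q['p'],2),np.array(q['centre'])) for q in arm.spot_point('wrist','lid_screw')[:2]],[(round(q['p'],2),np.array(q['box'])) for q in arm.look_for('wrist','index_clip')[:1]])
# lid top edge row and clip top row from column profiles
g=c.astype(int);sat=g.max(2)-g.min(2)
for u in(330,345,360): print(u,'edge',np.argmax(sat[:,u]>45),[int(x) for x in g[50:80:2,u].mean(1)])
for q in(.62,.632,.645):
    Q=R.from_rotvec(-q*ey);print(q,proj(K,M,[H+Q.apply(x*ex+12*np.array([0,0,1])-140*ey) for x in(140,160)]),proj(K,M,[H+Q.apply(120*ex+6*np.array([0,0,1])-150*ey)]))
for n in('top','scene'):
    c,K,M=cam(n);print(n,[(round(q['p'],2),onz(K,M,q['centre'],9)) for q in arm.spot_point(n,'leaf_vase')[:4]])
E
```

```text
20.6 [ 0.099  0.094 -0.939  1.665 -0.47  -1.731] [ 6.34  -0.895  2.961] [ 0.156 -0.483  0.696] 8.035835354113827 59.36941623687744
rot [ 0.027 -0.631 -0.002] bar angle 0.629508902783229 radius 172.3908190178138
0.632 [-0.     0.    -0.001] [ 0.038 -0.278 -0.021]
[(0.57, array([402.1,  64.5]))] [(0.69, array([365.9,  67.4,  29.4,  19.8]))]
330 edge 77 [213, 212, 213, 211, 211, 212, 212, 211, 212, 211, 212, 212, 212, 182, 161]
345 edge 77 [212, 211, 211, 211, 212, 211, 210, 212, 211, 212, 213, 212, 213, 181, 151]
360 edge 77 [211, 213, 213, 200, 71, 77, 75, 73, 71, 74, 71, 63, 64, 47, 153]
0.62 [[367.376  77.715]
 [330.97   77.834]] [[400.345  66.952]]
0.632 [[368.079  76.087]
 [331.377  75.971]] [[401.068  65.537]]
0.645 [[368.897  74.294]
 [331.876  73.912]] [[401.898  63.982]]
top [(0.58, array([738.268, -81.855,   9.   ])), (0.48, array([ 488.552, -346.164,    9.   ])), (0.39, array([349.05, 105.19,   9.  ]))]
scene [(0.95, array([736.68 , -78.643,   9.   ])), (0.65, array([345.698, 107.122,   9.   ])), (0.61, array([ 500.503, -323.001,    9.   ]))]
```

```bash
python3 -c "
from bench import arm
print(arm.job_done())"
```

```text
the job is handed in; nothing more can be done
None
```

The job is handed in at about 21 s: the white vase stands upright in the middle of the coaster, and the fingers hold the lid at about 0.63 rad. I put the clip's mark at about 0.632 rad, though separate estimates ran from about 0.59 to 0.65 and the network's mark point read about 0.57.

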